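Strip the suspension link from the latched jig and set out the links on the layout mat

TASK

Strip the suspension link from the blue jig: first take off the hand nut and then the washer and put both in the steel tray, then pull the red knob out to its detent so that the latch lets go, lift the link off the stud, and push the knob fully home again once the link is out. Set out this link and every loose one as an even row on the green layout mat, one to a lane and no empty lane between links: flat, centred on the crossing of the white lines and straight along its lane. Leave the other things on the cart where they are.

Things in the scene. Friction and masses are not known exactly. Their poses are not given: they have to be found in the camera images.
- knob (a joint): the red push-pull knob of the jig: 0 = fully home (latch over the link), 0.024 m = pulled out to its detent (latch drawn clear). It moves along the jig's -x (out of the blue housing, towards the robot). An over-centre mechanism holds it at either end: 6 to 8 N start it, it snaps over past half-way
- knob_c (a point): centre of the red knob, a 40 mm wide, 27 mm deep round mushroom on a level 14 mm stem, 60 mm above the cart; axes as the jig's: x points into the housing, y left, z up. Behind it stands the blue housing, 74 mm wide, its front face 34 mm behind this point when home (the 6 mm thick gland round the stem is nearer) and its top 24 mm above this point; the knob can be pinched from above across its width (y)
- stud_top (a point): tip of the jig's upright 12 mm stud, 88 mm above the cart; axes as the jig's: x away from the robot, y to the left, z up. The jig (250 mm long in x, 90 mm wide, 12 mm thick plate; the 75 x 74 mm blue housing, 84 mm tall, towards its front end, the knob in front of that) is fixed but stands elsewhere each time. On the stud, from the top: nut, washer, far eye of the jig link. Boss below the link: 35 mm wide, top 30 mm above the cart
- rest (a point): where the centre of the jig link lies while it is in the jig: 38 mm above the cart, 45 mm in front (-x) of the stud. The link lies along the jig's x, the far eye over the stud, the near one on a pad and under the steel latch, which is the other end of the knob's stem, overlaps it by about 17 mm and draws back with the knob into the housing (whose back stands 70 mm in front of this point); the link cannot be lifted while the knob is home
- nut_c (a point): dark knurled hand nut, 46 mm wide round, 26 mm tall, 16 mm bore, 0.14 kg; already unscrewed: it lifts straight off the stud. This point is its centre, half-way up; z along its axis
- washer_c (a point): brass washer, 50 mm wide, 5 mm thick, 16 mm bore, 0.06 kg, under the nut and on the link's eye (which is 39 mm wide, so that it overhangs to both sides of the link). This point is its centre, half-way up; z along its axis
- jig_link_c (a point): aluminium suspension link: a flat bar, 129 mm long, 39 mm wide at its two round eyes and 22 mm wide at the waist between them (with a small blue plate on top), 16 mm thick (waist 13 mm), eyes 90 mm apart with 16 mm bores, 0.16 kg; the one in the jig. This point is its centre, half-way up; y runs along the bar, z up when it lies flat (same either way round)
- link_a_c (a point): aluminium suspension link: a flat bar, 129 mm long, 39 mm wide at its two round eyes and 22 mm wide at the waist between them (with a small blue plate on top), 16 mm thick (waist 13 mm), eyes 90 mm apart with 16 mm bores, 0.16 kg; a loose one, lying askew on the mat at the start; may be absent. This point is its centre, half-way up; y runs along the bar, z up when it lies flat (same either way round)
- link_b_c (a point): aluminium suspension link: a flat bar, 129 mm long, 39 mm wide at its two round eyes and 22 mm wide at the waist between them (with a small blue plate on top), 16 mm thick (waist 13 mm), eyes 90 mm apart with 16 mm bores, 0.16 kg; a loose one, lying askew on the mat at the start; may be absent. This point is its centre, half-way up; y runs along the bar, z up when it lies flat (same either way round)
- link_c_c (a point): aluminium suspension link: a flat bar, 129 mm long, 39 mm wide at its two round eyes and 22 mm wide at the waist between them (with a small blue plate on top), 16 mm thick (waist 13 mm), eyes 90 mm apart with 16 mm bores, 0.16 kg; a loose one, lying askew on the mat at the start; may be absent. This point is its centre, half-way up; y runs along the bar, z up when it lies flat (same either way round)
- link_d_c (a point): aluminium suspension link: a flat bar, 129 mm long, 39 mm wide at its two round eyes and 22 mm wide at the waist between them (with a small blue plate on top), 16 mm thick (waist 13 mm), eyes 90 mm apart with 16 mm bores, 0.16 kg; a loose one, lying askew on the mat at the start; may be absent. This point is its centre, half-way up; y runs along the bar, z up when it lies flat (same either way round)
- tray_floor (a point): fixed open steel tray, 190 mm (x) by 100 mm (y) outside, walls 3 mm thick and 22 mm high over the cart; this point is the centre of its inner floor, 3 mm above the cart; x away from the robot, z up
- lane1 (a point): lane 1 of the green layout mat (310 mm in x, 160 mm in y, 3 mm thick, fixed), counted from the robot's side: the crossing of this lane's white line with the white line across all lanes, on the mat's top; y runs along the lane (to the left), x away from the robot, z up. Lanes are 80 mm apart in x; a link belongs with its long axis along y
- lane2 (a point): lane 2 of the green layout mat (310 mm in x, 160 mm in y, 3 mm thick, fixed), counted from the robot's side: the crossing of this lane's white line with the white line across all lanes, on the mat's top; y runs along the lane (to the left), x away from the robot, z up. Lanes are 80 mm apart in x; a link belongs with its long axis along y
- lane3 (a point): lane 3 of the green layout mat (310 mm in x, 160 mm in y, 3 mm thick, fixed), counted from the robot's side: the crossing of this lane's white line with the white line across all lanes, on the mat's top; y runs along the lane (to the left), x away from the robot, z up. Lanes are 80 mm apart in x; a link belongs with its long axis along y
- lane4 (a point): lane 4 of the green layout mat (310 mm in x, 160 mm in y, 3 mm thick, fixed), counted from the robot's side: the crossing of this lane's white line with the white line across all lanes, on the mat's top; y runs along the lane (to the left), x away from the robot, z up. Lanes are 80 mm apart in x; a link belongs with its long axis along y
- grease_tub: bystander: grease tub, 71 mm wide, 64 mm tall; leave it where it is (origin at the centre of its underside)
- spring: bystander: yellow coil spring standing on end, 69 mm wide, 124 mm tall; leave it where it is (origin at the centre of its underside)
- mallet: bystander: mallet lying flat, 214 mm long; leave it where it is (origin at the centre of its underside)
- mug: bystander: orange mug, 88 mm tall; leave it where it is (origin at the centre of its underside)
- solvent: bystander: solvent wash bottle, 194 mm tall; leave it where it is (origin at the centre of its underside)

How it is judged:
On the way, in this order (a step that is already met when the one before it is completed fails the run):
1. the hand nut lies in the tray (x of nut_c in the frame of tray_floor between -0.092 and 0.092 m and y of nut_c in the frame of tray_floor between -0.047 and 0.047 m and z of nut_c in the frame of tray_floor below 0.026 m), for 0.2 s.
2. the washer lies in the tray too (all of step 1 and x of washer_c in the frame of tray_floor between -0.092 and 0.092 m and y of washer_c in the frame of tray_floor between -0.047 and 0.047 m and z of washer_c in the frame of tray_floor below 0.012 m), for 0.2 s.
3. the knob is pulled out to its detent (value of joint knob above 0.02 m), for 0.2 s.
4. the link is off the stud and clear of the jig, the knob still out (horizontal distance between jig_link_c and rest above 0.1 m and value of joint knob above 0.02 m), for 0.2 s.
5. the knob is pushed fully home again (value of joint knob below 0.003 m), for 0.2 s.
At the end, for the whole second after the job is handed in: the nut and the washer lie in the tray, the knob is home (under 3 mm), and every link lies flat on the mat in a lane of its own, its centre within 10 mm of the crossing of the lines and its long axis within 0.10 rad of the lane, lanes 2 and 3 both filled (no empty lane between links) (all of step 2 and value of joint knob below 0.003 m and ((horizontal distance between jig_link_c and lane1 below 0.01 m and angle between the y axis of jig_link_c and the y axis of lane1, either way round below 0.1 rad and z of jig_link_c in the frame of lane1 between 0.004 and 0.013 m) or (horizontal distance between jig_link_c and lane2 below 0.01 m and angle between the y axis of jig_link_c and the y axis of lane2, either way round below 0.1 rad and z of jig_link_c in the frame of lane2 between 0.004 and 0.013 m) or (horizontal distance between jig_link_c and lane3 below 0.01 m and angle between the y axis of jig_link_c and the y axis of lane3, either way round below 0.1 rad and z of jig_link_c in the frame of lane3 between 0.004 and 0.013 m) or (horizontal distance between jig_link_c and lane4 below 0.01 m and angle between the y axis of jig_link_c and the y axis of lane4, either way round below 0.1 rad and z of jig_link_c in the frame of lane4 between 0.004 and 0.013 m)) and ((horizontal distance between link_a_c and lane1 below 0.01 m and angle between the y axis of link_a_c and the y axis of lane1, either way round below 0.1 rad and z of link_a_c in the frame of lane1 between 0.004 and 0.013 m) or (horizontal distance between link_a_c and lane2 below 0.01 m and angle between the y axis of link_a_c and the y axis of lane2, either way round below 0.1 rad and z of link_a_c in the frame of lane2 between 0.004 and 0.013 m) or (horizontal distance between link_a_c and lane3 below 0.01 m and angle between the y axis of link_a_c and the y axis of lane3, either way round below 0.1 rad and z of link_a_c in the frame of lane3 between 0.004 and 0.013 m) or (horizontal distance between link_a_c and lane4 below 0.01 m and angle between the y axis of link_a_c and the y axis of lane4, either way round below 0.1 rad and z of link_a_c in the frame of lane4 between 0.004 and 0.013 m)) and ((horizontal distance between link_b_c and lane1 below 0.01 m and angle between the y axis of link_b_c and the y axis of lane1, either way round below 0.1 rad and z of link_b_c in the frame of lane1 between 0.004 and 0.013 m) or (horizontal distance between link_b_c and lane2 below 0.01 m and angle between the y axis of link_b_c and the y axis of lane2, either way round below 0.1 rad and z of link_b_c in the frame of lane2 between 0.004 and 0.013 m) or (horizontal distance between link_b_c and lane3 below 0.01 m and angle between the y axis of link_b_c and the y axis of lane3, either way round below 0.1 rad and z of link_b_c in the frame of lane3 between 0.004 and 0.013 m) or (horizontal distance between link_b_c and lane4 below 0.01 m and angle between the y axis of link_b_c and the y axis of lane4, either way round below 0.1 rad and z of link_b_c in the frame of lane4 between 0.004 and 0.013 m)) and ((horizontal distance between link_c_c and lane1 below 0.01 m and angle between the y axis of link_c_c and the y axis of lane1, either way round below 0.1 rad and z of link_c_c in the frame of lane1 between 0.004 and 0.013 m) or (horizontal distance between link_c_c and lane2 below 0.01 m and angle between the y axis of link_c_c and the y axis of lane2, either way round below 0.1 rad and z of link_c_c in the frame of lane2 between 0.004 and 0.013 m) or (horizontal distance between link_c_c and lane3 below 0.01 m and angle between the y axis of link_c_c and the y axis of lane3, either way round below 0.1 rad and z of link_c_c in the frame of lane3 between 0.004 and 0.013 m) or (horizontal distance between link_c_c and lane4 below 0.01 m and angle between the y axis of link_c_c and the y axis of lane4, either way round below 0.1 rad and z of link_c_c in the frame of lane4 between 0.004 and 0.013 m)) and ((horizontal distance between link_d_c and lane1 below 0.01 m and angle between the y axis of link_d_c and the y axis of lane1, either way round below 0.1 rad and z of link_d_c in the frame of lane1 between 0.004 and 0.013 m) or (horizontal distance between link_d_c and lane2 below 0.01 m and angle between the y axis of link_d_c and the y axis of lane2, either way round below 0.1 rad and z of link_d_c in the frame of lane2 between 0.004 and 0.013 m) or (horizontal distance between link_d_c and lane3 below 0.01 m and angle between the y axis of link_d_c and the y axis of lane3, either way round below 0.1 rad and z of link_d_c in the frame of lane3 between 0.004 and 0.013 m) or (horizontal distance between link_d_c and lane4 below 0.01 m and angle between the y axis of link_d_c and the y axis of lane4, either way round below 0.1 rad and z of link_d_c in the frame of lane4 between 0.004 and 0.013 m)) and ((horizontal distance between jig_link_c and lane2 below 0.01 m and angle between the y axis of jig_link_c and the y axis of lane2, either way round below 0.1 rad and z of jig_link_c in the frame of lane2 between 0.004 and 0.013 m) or (horizontal distance between link_a_c and lane2 below 0.01 m and angle between the y axis of link_a_c and the y axis of lane2, either way round below 0.1 rad and z of link_a_c in the frame of lane2 between 0.004 and 0.013 m) or (horizontal distance between link_b_c and lane2 below 0.01 m and angle between the y axis of link_b_c and the y axis of lane2, either way round below 0.1 rad and z of link_b_c in the frame of lane2 between 0.004 and 0.013 m) or (horizontal distance between link_c_c and lane2 below 0.01 m and angle between the y axis of link_c_c and the y axis of lane2, either way round below 0.1 rad and z of link_c_c in the frame of lane2 between 0.004 and 0.013 m) or (horizontal distance between link_d_c and lane2 below 0.01 m and angle between the y axis of link_d_c and the y axis of lane2, either way round below 0.1 rad and z of link_d_c in the frame of lane2 between 0.004 and 0.013 m)) and ((horizontal distance between jig_link_c and lane3 below 0.01 m and angle between the y axis of jig_link_c and the y axis of lane3, either way round below 0.1 rad and z of jig_link_c in the frame of lane3 between 0.004 and 0.013 m) or (horizontal distance between link_a_c and lane3 below 0.01 m and angle between the y axis of link_a_c and the y axis of lane3, either way round below 0.1 rad and z of link_a_c in the frame of lane3 between 0.004 and 0.013 m) or (horizontal distance between link_b_c and lane3 below 0.01 m and angle between the y axis of link_b_c and the y axis of lane3, either way round below 0.1 rad and z of link_b_c in the frame of lane3 between 0.004 and 0.013 m) or (horizontal distance between link_c_c and lane3 below 0.01 m and angle between the y axis of link_c_c and the y axis of lane3, either way round below 0.1 rad and z of link_c_c in the frame of lane3 between 0.004 and 0.013 m) or (horizontal distance between link_d_c and lane3 below 0.01 m and angle between the y axis of link_d_c and the y axis of lane3, either way round below 0.1 rad and z of link_d_c in the frame of lane3 between 0.004 and 0.013 m))); the robot touches nothing.
It fails at once if one of the bystanders (grease tub, yellow coil spring standing on end, mallet lying flat, orange mug, solvent wash bottle) is moved more than 3 cm (distance of any of grease_tub, spring, mallet, mug, solvent from where it was at the start of the episode above 0.03 m).
It fails at once if the link is prised up in the jig while the latch is still over it (height (world z) of jig_link_c above 0.055 m and value of joint knob below 0.012 m and horizontal distance between jig_link_c and rest below 0.07 m).
Of link_a, link_b, link_c, link_d only 2 to 3 are there at a start; the rules pass over those that are not, and their reading is None.
At some moment in a run one of link_a, link_b, link_c, link_d may be knocked a few centimetres aside while the robot is not near it.
Once in a run the grip may slacken for a moment while it holds something.
It also fails if it takes over 208 s, if anything falls off the work surface, if the arm or the gripper's body presses on something with over 40 N, if the wrist force passes 120 N, or if a joint passes its speed limit or range.

ROBOT

A 7-joint arm with a two-finger parallel gripper is mounted at the origin on a cart in front of the work surface, level with it; the furniture and walls round the work are solid. World frame = base frame: x ahead of the robot, y to its left, z up, the work surface at z = 0. Lengths are in m, angles in rad, forces in N, time in s.
With the tool pointing down it reaches from about 0.35 to 0.9 m from the base axis. Payload 8.1 kg.
Tool frame: the origin (TCP) lies at the very end of the fingers, on their centre line; the grasp point (between the pads) lies 19 mm behind it; z points along the fingers, y is the line along which they close (so a half turn about z gives the same grasp; the last joint's range is limited). The gripper opens to 92 mm and grips with 3 to 60 N. Pads are 19 mm wide; open, the fingers measure 130 mm over their backs; the gripper's body (75 mm by 190 mm) begins 47 mm behind the grasp point.
Start: joints at [1.003, 0.434, 0.025, 1.573, -0.012, 1.134, -0.075], TCP at [0.28, -0.559, 0.192] pointing down, gripper open.
Joint ranges: [-2.62, 2.62], [-0.44, 2.09], [-1.27, 1.32], [0.08, 2.57], [-1.32, 4.46], [0.12, 2], [-2.74, 2.74]. Speed limits (rad/s): [2.22, 2.22, 3.01, 3.01, 3.14, 3.14, 3.14].

INTERFACE

Orientations are given as a rotation vector (axis times angle).
In Python, from cell import arm gives the robot as it stands.
- The arm moves only by the tool jog_arm, never from a script. Its argument "rows" is a list of rows, each a list of 3 entries, a list of its own where there are three numbers: the shift along the world's x, y, z in cm, then the turn, a rotation vector about the world's x, y, z in degrees, then the opening, from 0 (shut) to 1 (fully open). A call has 1 to 8 rows; each row is the pose to reach, as a shift and turn from the pose commanded when the call began; what a row does not reach only later rows make up. A row lasts 1/8 s, in which the tool goes at most 62.5 mm and 10.7 degrees, less where a joint would pass 70% of its speed; a pose out of reach is approached as far as the arm can. A call with a gripper value outside its range is refused whole. The fingers move at their own pace and stop on an object; "newtons" is the grip in N (left out, the last holds). Time passes only in rows, so rows that repeat a pose let the fingers close. It gives the time, the measured TCP pose, the force, the opening and the grip force at its end, in the units of the state.
- arm.observe(): the state, without advancing time (a new reading comes with each control period).
- arm.get_image(name): name is "scene" or "top" or "wrist"; returns a dict with "img" (384x512x3 uint8, red, green, blue), "depth" (384x512 float32, m along the optical axis (not along the pixel's ray), 0 where there is no reading), "fx", "fy", "cx", "cy" (pixels), "dist_coeffs" ([k1, k2, p1, p2, k3] as OpenCV has them; the pictures are not rectified), "rvec" (rotation vector, rad) and "tvec" (3), from world to camera coordinates, as OpenCV has them; the wrist camera has in their place "mount" (4x4, takes a point from camera to tool coordinates, whose origin is the TCP and whose axes are the flange's). Camera axes: x right, y down, z forward; pixel columns grow to the right and rows downward; lengths in m; the calibration is good to about 2 mm. A picture is of the moment at which its call begins: read the wrist's pose just before it.
- arm.sign_off(): hands the job in; it is judged then, once.
The state is a dict: "clock": time; "joints": joint angles; "dq": joint speeds; "joint_efforts": joint torques, N m; "position": TCP position; "ee_rot": TCP orientation; "force": force on the tool from outside, world axes, zero at the start; "ft_torque": the same for the moment, N m; "width": opening from 0.0 (shut) to 1.0 (fully open); "gripper_force": force on a finger pad.
Only numpy, scipy, OpenCV 4.12 (cv2) and the standard library are available. Lean on these libraries where they do the work, as an engineer would, in place of code of your own. Each camera call takes 0.05 s, during which the arm holds its last target. There are 200 camera calls.

## Working session

There is one attempt and no reset: what is moved stays moved. The work goes in short steps, Python scripts to look and compute and a tool call to move; the robot and the scene stay as the last step left them, time stands still between calls to the robot, and variables do not carry over. Pictures are saved under pics/ and viewed, at most 14 in all, crops included, and the job is handed in when it is done.

Besides the shell and the picture viewer there is one more tool, called after "Request:" by a JSON object that holds its "api" and its "payload", one argument or row to a line. jog_arm: Moves the arm, as the interface text tells. Its arguments: {"type":"object","properties":{"rows":{"type":"array","items":{"type":"array"}},"newtons":{"type":"number"}},"required":["rows"]}

```bash
mkdir -p pics; ls; cat > h.py <<'E'
import numpy as np, cv2
from cell import arm
def snap(n,name=None):
    s=arm.observe(); d=arm.get_image(n)
    d['K']=np.array([[d['fx'],0,d['cx']],[0,d['fy'],d['cy']],[0,0,1.]]); d['D']=np.array(d['dist_coeffs'],float)
    if 'mount' in d:
        T=np.eye(4);T[:3,:3]=cv2.Rodrigues(np.array(s['ee_rot'],float))[0];T[:3,3]=s['position'];M=T@np.array(d['mount'])
        d['R'],d['C']=M[:3,:3],M[:3,3]
    else:
        R=cv2.Rodrigues(np.array(d['rvec'],float))[0];d['R']=R.T;d['C']=-R.T@np.array(d['tvec'],float).ravel()
    if name: cv2.imwrite('pics/'+name,d['img'][:,:,::-1])
    return d
def rays(d,px):
    u=cv2.undistortPoints(np.array(px,float).reshape(-1,1,2),d['K'],d['D'])[:,0]
    return np.c_[u,np.ones(len(u))]@d['R'].T
def plane(d,px,z):
    r=rays(d,px); return d['C']+r*((z-d['C'][2])/r[:,2])[:,None]
def pts(d,px):
    px=np.array(px,int).reshape(-1,2); return d['C']+rays(d,px)*d['depth'][px[:,1],px[:,0]][:,None]
def cloud(d):
    h,w=d['depth'].shape; g=np.stack(np.meshgrid(np.arange(w),np.arange(h)),-1).reshape(-1,2)
    P=d['C']+rays(d,g)*d['depth'].reshape(-1)[:,None]; P[d['depth'].reshape(-1)==0]=np.nan
    return P.reshape(h,w,3)
E
python3 - <<'E'
from h import *
print(arm.observe())
for n in('scene','top'):
    d=snap(n,n+'0.png'); print(n,d['C'],d['R'][:,2],d['fx'])
E
```

```text
pics
{'clock': 0.0, 'joints': array([ 1.0034002 ,  0.43521642,  0.0249841 ,  1.5741172 , -0.01159616,
        1.13399611, -0.07509887]), 'dq': array([-0.00027205, -0.00014009,  0.00070477,  0.00182834,  0.00038462,
       -0.00128162, -0.00021604]), 'joint_efforts': array([ 3.43617212e-04, -6.67854095e+01,  9.84562151e-01, -3.14461398e+01,
       -6.07211539e-02,  4.26500116e-02,  1.62053266e-04]), 'position': array([ 0.27982725, -0.5582108 ,  0.19074146]), 'ee_rot': array([-3.05569815e+00, -7.23080479e-01,  8.05751041e-04]), 'force': array([-0.21850923,  0.07363824,  0.72604934]), 'ft_torque': array([-0.05379218, -0.00086171, -0.03000631]), 'gripper_force': 0.0, 'width': 0.9988506903316512}
scene [0.21224019 0.40222924 0.6681135 ] [ 0.3870751  -0.62254769 -0.68015237] 351.6038898526772
top [ 0.42094706 -0.12548963  0.96661142] [ 0.15616279 -0.01759727 -0.98757456] 367.3179160760529
```

View pics/top0.png

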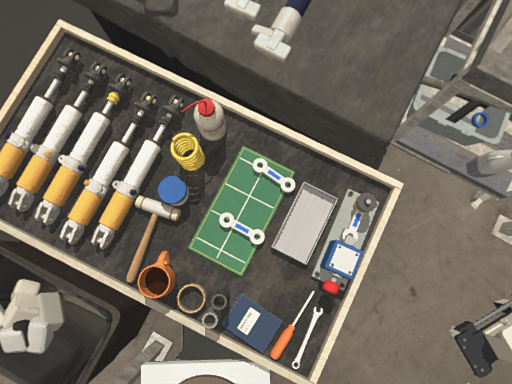

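View pics/scene0.png

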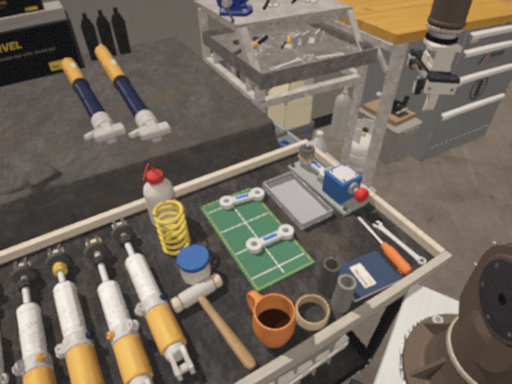

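The top view shows the mat at (243,210) with two loose links at (273,175) and (242,229). The tray is at (305,222), the nut at (366,201), the blue housing at (343,258) and the red knob at (330,288). The scene view confirms two loose links, on the far lane and the middle of the mat.

```bash
cat >> h.py <<'E'
def hsv(d): return cv2.cvtColor(d['img'],cv2.COLOR_RGB2HSV)
def big(m,box=None):
    m=m.astype(np.uint8)
    if box: b=np.zeros_like(m); x0,y0,x1,y1=box; b[y0:y1,x0:x1]=1; m&=b
    cs=cv2.findContours(m,cv2.RETR_EXTERNAL,cv2.CHAIN_APPROX_NONE)[0]
    return max(cs,key=cv2.contourArea)
def rect(P):
    c,s,a=cv2.minAreaRect((P[:,:2]*1000).astype(np.float32)); return np.round(c,1),np.round(s,1),round(a,1)
E
python3 - <<'E'
from h import *
d=snap('top'); H=hsv(d); P=cloud(d); h,s,v=H[...,0],H[...,1],H[...,2]
c=big((h>60)&(h<90)&(s>60),(180,140,310,280)); print('mat',rect(plane(d,c[:,0],.003)))
c=big((h>95)&(h<125)&(s>90),(320,235,365,285)); print('housing',rect(plane(d,c[:,0],.084)))
c=big(((h<8)|(h>172))&(s>150),(315,270,350,305)); print('knob',rect(plane(d,c[:,0],.06)))
for n,q in dict(nut=(366,201),tray=(305,222),linka=(273,175),linkb=(242,229),knob=(330,288),house=(343,258),cart=(280,260),plate=(325,272),jl=(352,230)).items(): print(n,pts(d,q).round(4))
# tray: depth-height mask of rim
m=(P[...,2]>.012)&(P[...,2]<.03)
c=big(m,(265,175,345,270)); print('tray',rect(pts(d,c[:,0])),rect(plane(d,c[:,0],.022)))
m=(P[...,2]>.085); c=big(m,(345,180,390,225)); print('nut?',rect(plane(d,c[:,0],.088)),P[190:215,355:378,2].max())
# links on mat
for b in((245,148,302,198),(212,205,272,252)):
    m=(h>60)&(h<90)&(s>60); 
    mm=((s<60)&(v>120))|((h>95)&(h<125)&(s>100)); c=big(mm,b); print('link',rect(plane(d,c[:,0],.015)))
np.set_printoptions(suppress=True)
e=snap('scene');H=hsv(e);h,s,v=H[...,0],H[...,1],H[...,2]
c=big(((h<8)|(h>172))&(s>150),(345,180,375,205)); (x,y),r=cv2.minEnclosingCircle(c); print('scene knob',x,y,plane(e,[(x,y)],.06),e['depth'][int(y),int(x)])
E
```

```text
mat (array([ 515.3, -129.1]), array([68.1, 69.6]), 60.9)
housing (array([ 398.3, -332.5]), array([81.6, 74.9]), 64.6)
knob (array([ 331.5, -308.1]), array([39.8, 25.9]), 65.7)
nut [[ 0.5342 -0.3995  0.0867]]
tray [[ 0.4925 -0.2604  0.0054]]
linka [[ 0.6177 -0.1795  0.0159]]
linkb [[ 0.4771 -0.0955  0.019 ]]
knob [[ 0.3304 -0.3023  0.0799]]
house [[ 0.3993 -0.3357  0.0857]]
cart [[ 0.3959 -0.1922 -0.002 ]]
plate [[ 0.3633 -0.3056  0.0097]]
jl [[ 0.4668 -0.3713  0.0481]]
tray (array([ 491.5, -257.7]), array([100.5, 189.7]), 61.7) (array([ 491.2, -257.4]), array([100. , 189.4]), 61.6)
nut? (array([ 533.9, -404. ]), array([ 9.7, 10. ]), 86.1) nan
link (array([ 611.9, -171.3]), array([131.8, 104.9]), 89.0)
link (array([481.7, -80.3]), array([109.6, 136.4]), 8.0)
scene knob 360.77777099609375 194.22222900390625 [[ 0.33193962 -0.3105599   0.06      ]] 0.88394576
```

Request:
{"api": "jog_arm", "payload": {
  "rows": [
    [[3,2,1],[0,0,-8],1],
    [[6,4,2],[0,0,-16],1],
    [[10,6,3],[0,0,-25],1],
    [[14,8.5,3],[0,0,-34],1],
    [[18,11,3],[0,0,-43],1],
    [[22,13.5,3],[0,0,-52],1],
    [[24,15,3],[0,0,-52],1],
    [[24,15,3],[0,0,-52],1]
  ]
}}

```text
clock: 1.2
position: [0.5214, -0.4071, 0.221]
ee_rot: [-3.067, 0.679, 0.001]
force: [-0.5, -0.2, 0.9]
width: 0.996
gripper_force: 0.0
```

```bash
python3 - <<'E'
from h import *
np.set_printoptions(suppress=True,precision=4)
d=snap('wrist','w1.png'); print(arm.observe()['position'],d['C'],d['R'][:,2])
P=cloud(d); 
for z0,z1 in((.07,.08),(.084,.095)):
    m=(P[...,2]>z0)&(P[...,2]<z1); 
    cs=cv2.findContours(m.astype(np.uint8),cv2.RETR_EXTERNAL,cv2.CHAIN_APPROX_NONE)[0]
    for c in cs:
        if len(c)>25: Q=pts(d,c[:,0]); print(z0,rect(Q),np.nanmean(P[m][:,2]),c[:,0].mean(0))
m=(P[...,2]>.02);Y,X=np.nonzero(m)
E
```

```text
[ 0.5195 -0.409   0.2212] [ 0.5874 -0.4387  0.4154] [-0.2475  0.1145 -0.9621]
0.07 (array([ 357.9, -324.7]), array([21.7,  4.4]), 63.9) 0.0764989578795114 [251.5 295.6]
0.07 (array([ 429.2, -358. ]), array([72.6,  6.6]), 65.6) 0.0764989578795114 [251.5   245.287]
0.07 (array([ 533.1, -408.3]), array([47. , 46.2]), 74.1) 0.0764989578795114 [252.6372 161.1593]
0.07 (array([ 739.6, -353.2]), array([276.3,  25.7]), 65.0) 0.0764989578795114 [133.8616  11.4608]
0.084 (array([ 381.6, -334.5]), array([56.5, 32.1]), 66.0) 0.08787641209768306 [251.3814 282.8898]
0.084 (array([ 533.3, -408.1]), array([12.2, 11.5]), 72.4) 0.08787641209768306 [252.3929 163.4286]
0.084 (array([ 726.3, -382.7]), array([205.6,  17.6]), 64.8) 0.08787641209768306 [154.2554   4.9036]
```

View pics/w1.png

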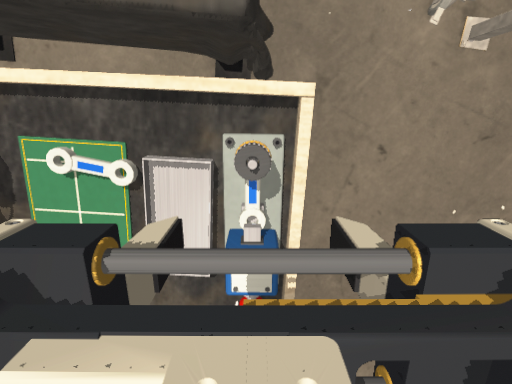

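The wrist view shows the nut at (252,161) and the near eye under the latch at (252,220). The cart wall is close on the right of the jig (x≈300), so I need its distance and height.

```bash
python3 - <<'E'
from h import *
np.set_printoptions(suppress=True,precision=3)
a=np.radians(-25.0);ex=np.array([np.cos(a),np.sin(a)]);ey=np.array([-ex[1],ex[0]])
d=snap('wrist');P=cloud(d)
for r in(130,150,165,185,205):
    for c in range(280,316,4):
        q=P[r,c]; print(r,c,np.r_[(q[:2]-[.533,-.408])@ex,(q[:2]-[.533,-.408])@ey,q[2]],end=' ')
    print()
t=snap('top');H=hsv(t);m=((H[...,0]>50)&(H[...,0]<95)&(H[...,1]>50)).astype(np.uint8)
b=np.zeros_like(m);b[140:282,182:300]=1;m&=b
cs=[c for c in cv2.findContours(m,0,1)[0] if cv2.contourArea(c)>60]
Q=plane(t,np.vstack(cs)[:,0],.003);R=rect(Q);print('mat',R, cv2.boxPoints(cv2.minAreaRect((Q[:,:2]*1000).astype(np.float32))))
# housing & stud in jig axis from wrist
print('stud->housing dir',np.degrees(np.arctan2(-408.2+358,533.2-429.2)))
Pt=cloud(t)
for c in range(366,410,3): print(c,Pt[195,c],end=' ')
E
```

```text
130 280 [ 0.033 -0.043  0.001] 130 284 [ 0.033 -0.049  0.002] 130 288 [ 0.033 -0.055  0.001] 130 292 [ 0.033 -0.06   0.001] 130 296 [ 0.034 -0.063  0.025] 130 300 [ 0.034 -0.069  0.024] 130 304 [ 0.034 -0.074  0.024] 130 308 [ 0.034 -0.08   0.023] 130 312 [-0.02  -0.239 -0.748] 
150 280 [ 0.005 -0.042  0.013] 150 284 [ 0.003 -0.049  0.001] 150 288 [ 0.003 -0.055  0.002] 150 292 [ 0.003 -0.062  0.   ] 150 296 [ 0.007 -0.064  0.026] 150 300 [ 0.007 -0.07   0.026] 150 304 [ 0.006 -0.076  0.024] 150 308 [-0.103 -0.227 -0.749] 150 312 [-0.103 -0.244 -0.748] 
165 280 [-0.018 -0.043  0.011] 165 284 [-0.02 -0.05  0.  ] 165 288 [-0.02  -0.056  0.002] 165 292 [-0.017 -0.061  0.013] 165 296 [-0.015 -0.065  0.024] 165 300 [-0.015 -0.071  0.023] 165 304 [-0.015 -0.077  0.024] 165 308 [-0.168 -0.231 -0.754] 165 312 [-0.168 -0.248 -0.752] 
185 280 [-0.048 -0.044  0.012] 185 284 [-0.051 -0.051  0.002] 185 288 [-0.051 -0.057  0.001] 185 292 [-0.045 -0.06   0.024] 185 296 [-0.045 -0.066  0.023] 185 300 [-0.045 -0.072  0.024] 185 304 [-0.256 -0.217 -0.748] 185 308 [-0.257 -0.235 -0.752] 185 312 [-0.256
[... 181 characters left out ...]
-0.076 -0.073  0.025] 205 304 [-0.349 -0.222 -0.751] 205 308 [-0.349 -0.24  -0.752] 205 312 [-0.349 -0.257 -0.751] 
mat (array([531. , -95.7]), array([162.1, 311.3]), 61.4) [[ 355.583  -92.456]
 [ 628.954 -241.323]
 [ 706.469  -98.98 ]
 [ 433.098   49.888]]
stud->housing dir -25.766246212084326
366 [ 0.55  -0.403  0.077] 369 [ 0.55  -0.41   0.079] 372 [ 0.55  -0.419  0.077] 375 [ 0.512 -0.339  0.335] 378 [ 0.511 -0.341  0.343] 381 [ 0.511 -0.345  0.346] 384 [ 0.511 -0.351  0.344] 387 [ 0.511 -0.358  0.34 ] 390 [ 0.511 -0.363  0.341] 393 [ 0.511 -0.369  0.338] 396 [ 0.556 -0.499  0.023] 399 [ 0.509 -0.372  0.356] 402 [ 0.508 -0.375  0.362] 405 [ 0.507 -0.378  0.367] 408 [ 0.506 -0.381  0.372]
```

Wall is only 25 mm high, so no obstacle. Going for the nut.

Request:
{"api": "jog_arm", "payload": {
  "rows": [
    [[1.4,0.2,-4],[0,0,-0.5],1],
    [[1.4,0.2,-9],[0,0,-0.5],1],
    [[1.4,0.2,-13],[0,0,-0.5],1],
    [[1.4,0.2,-16],[0,0,-0.5],1],
    [[1.4,0.2,-16.6],[0,0,-0.5],1],
    [[1.4,0.2,-16.6],[0,0,-0.5],1],
    [[1.4,0.2,-16.6],[0,0,-0.5],0.6],
    [[1.4,0.2,-16.6],[0,0,-0.5],0.4]
  ],
  "newtons": 25
}}

```text
clock: 2.35
position: [0.5348, -0.4073, 0.0569]
ee_rot: [3.061, -0.703, 0.003]
force: [0.5, 0.0, -0.1]
width: 0.832
gripper_force: 0.0
```

Request:
{"api": "jog_arm", "payload": {
  "rows": [
    [[0,0,0],[0,0,0],0.2],
    [[0,0,0],[0,0,0],0.2],
    [[0,0,0],[0,0,0],0.2],
    [[0,0,0],[0,0,0],0.2]
  ]
}}

```text
clock: 2.85
position: [0.5341, -0.4067, 0.0555]
ee_rot: [3.062, -0.703, -0.0]
force: [-0.4, -0.2, 0.1]
width: 0.396
gripper_force: 0.0
```

```bash
python3 - <<'E'
from h import *
s=arm.observe();print(s['width'],s['gripper_force'],s['position'],s['force'])
d=snap('wrist','w2.png')
E
```

```text
0.39633579820149484 0.0 [ 0.53414248 -0.40667172  0.05551593] [-0.41899809 -0.23313924  0.12515359]
```

View pics/w2.png

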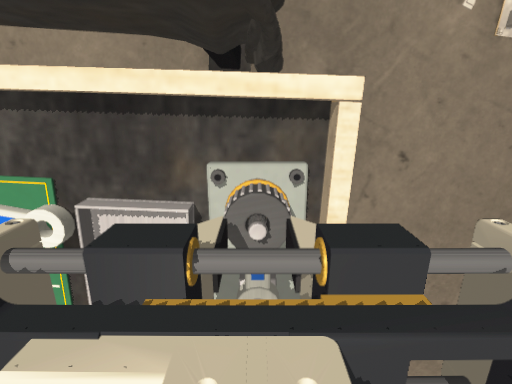

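The nut at (258,222) appears ahead of the fingers at (215/300,250). I'll check where the stud and the TCP project.

```bash
python3 - <<'E'
from h import *
np.set_printoptions(suppress=True,precision=4)
s=arm.observe();d=snap('wrist');P=cloud(d)
print('M',np.array(d['mount']))
R=cv2.Rodrigues(np.array(s['ee_rot']))[0]
def proj(p):
    q=d['R'].T@(p-d['C']); return cv2.projectPoints(q.reshape(1,3),np.zeros(3),np.zeros(3),d['K'],d['D'])[0].ravel()
g=s['position']-R[:,2]*.019
print('tcp',proj(s['position']),'grasp',proj(g))
for q in((258,228),(240,210),(258,200),(275,210),(213,235),(300,235),(209,260)): print(q,P[q[1],q[0]])
print(plane(d,[(258,228)],.088))
t=snap('top','t2.png');Pt=cloud(t)
E
```

```text
M [[ 0.0011 -0.9623 -0.272   0.0731]
 [ 1.      0.0008  0.0012  0.0007]
 [-0.0009 -0.272   0.9623 -0.1944]
 [ 0.      0.      0.      1.    ]]
tcp [255.0174 211.354 ] grasp [254.9167 221.1853]
(258, 228) [ 0.5345 -0.4091  0.0889]
(240, 210) [ 0.547  -0.4021  0.0784]
(258, 200) [ 0.5481 -0.4158  0.0786]
(275, 210) [ 0.5368 -0.4228  0.078 ]
(213, 235) [ 0.5534 -0.3923  0.1195]
(300, 235) [ 0.5341 -0.4327  0.1198]
(209, 260) [ 0.5663 -0.4072  0.1749]
[[ 0.5341 -0.409   0.088 ]]
```

Request:
{"api": "jog_arm", "payload": {
  "rows": [
    [[0,0,0],[0,0,0],0],
    [[0,0,0],[0,0,0],0],
    [[0,0,0],[0,0,0],0]
  ],
  "newtons": 30
}}

```text
clock: 3.38
position: [0.5341, -0.4067, 0.0555]
ee_rot: [-3.062, 0.703, 0.0]
force: [-0.0, 0.2, -0.2]
width: 0.004
gripper_force: 0.0
```

```bash
python3 - <<'E'
from h import *
np.set_printoptions(suppress=True,precision=4)
d=snap('wrist','w3.png');P=cloud(d)
for q in((258,200),(240,230),(258,228)): print(q,P[q[1],q[0]])
E
```

```text
(258, 200) [ 0.5479 -0.4156  0.0776]
(240, 230) [ 0.5686 -0.4185  0.1686]
(258, 228) [ 0.5418 -0.4125  0.107 ]
```

View pics/w3.png

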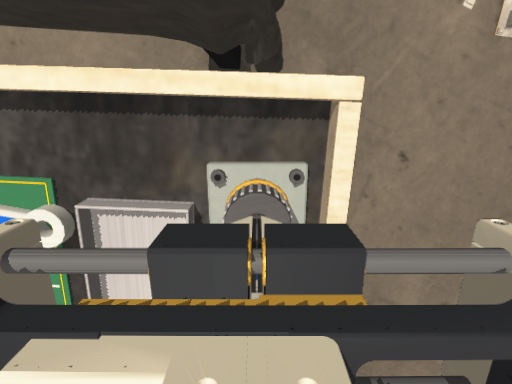

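The fingers have shut above the stud, so they end higher than the nut. I'll open and measure in depth where the fingers really end.

Request:
{"api": "jog_arm", "payload": {
  "rows": [
    [[0,0,0],[0,0,0],0.8],
    [[0,0,0],[0,0,0],0.8],
    [[0,0,0],[0,0,0],0.8],
    [[0,0,3],[0,0,0],0.8],
    [[0,0,6],[0,0,0],0.8],
    [[0,0,9],[0,0,0],0.8],
    [[0,0,9],[0,0,0],0.8],
    [[0,0,9],[0,0,0],0.8]
  ]
}}

```text
clock: 4.42
position: [0.5338, -0.4064, 0.145]
ee_rot: [-3.062, 0.703, 0.001]
force: [-0.2, -0.7, -0.6]
width: 0.79
gripper_force: 0.0
```

```bash
python3 - <<'E'
from h import *
np.set_printoptions(suppress=True,precision=3)
s=arm.observe();d=snap('wrist','w4.png');P=cloud(d);R=cv2.Rodrigues(np.array(s['ee_rot']))[0]
print(s['position'],s['width'])
L=(P-s['position'])@R   # tool coords
for r in range(170,300,8):
    print(r,[tuple(np.round(L[r,c]*1000).tolist()) for c in(130,145,160,175,190,205,300,315,330,345,360) if L[r,c,2]<.06 and P[r,c,2]>.1])
g=snap('top','t3.png');T=cloud(g);Lt=(T-s['position'])@R
m=(abs(Lt[...,0])<.03)&(abs(Lt[...,1])<.09)&(Lt[...,2]<.01)&(Lt[...,2]>-.08);print('top low z',np.sort(Lt[m][:,2])[-10:])
g=snap('scene','s3.png');T=cloud(g);Lt=(T-s['position'])@R
m=(abs(Lt[...,0])<.03)&(abs(Lt[...,1])<.09)&(Lt[...,2]<.02)&(Lt[...,2]>-.08);print('scene',m.sum(),np.sort(Lt[m][:,2])[-10:]);ys,xs=np.nonzero(m);print(xs.min(),xs.max(),ys.min(),ys.max()) 
cv2.imwrite('pics/s3c.png',cv2.resize(g['img'][max(0,ys.min()-60):ys.max()+60,max(0,xs.min()-60):xs.max()+60,::-1],None,fx=3,fy=3)[:600,:800])
E
```

```text
[ 0.534 -0.406  0.145] 0.7896492027755606
170 []
178 []
186 []
194 []
202 []
210 []
218 [(11.0, -39.0, -41.0), (11.0, 45.0, -41.0)]
226 [(36.0, -41.0, -110.0), (34.0, -38.0, -105.0), (11.0, -44.0, -53.0), (10.0, -36.0, -50.0), (11.0, 42.0, -53.0), (11.0, 50.0, -53.0)]
234 [(36.0, -38.0, -116.0), (32.0, -37.0, -107.0), (11.0, -49.0, -63.0), (11.0, -41.0, -63.0), (8.0, -35.0, -56.0), (-0.0, 37.0, -39.0), (10.0, 40.0, -61.0), (12.0, 47.0, -64.0)]
242 [(34.0, -38.0, -118.0), (30.0, -36.0, -110.0), (11.0, -46.0, -72.0), (11.0, -39.0, -72.0), (4.0, -35.0, -57.0), (-5.0, 37.0, -39.0), (9.0, 38.0, -69.0), (11.0, 44.0, -72.0), (11.0, 52.0, -72.0)]
250 [(33.0, -37.0, -120.0), (31.0, -34.0, -116.0), (31.0, -29.0, -116.0), (31.0, -25.0, -117.0), (31.0, -20.0, -116.0), (31.0, -15.0, -117.0), (31.0, 15.0, -117.0), (31.0, 19.0, -116.0), (30.0, 24.0, -116.0), (31.0, 28.0, -117.0), (31.0, 33.0, -116.0)]
258 [(31.0, -37.0, -121.0), (30.0, -33.0, -119.0), (30.0, -28.0, -120.0), (30.0, -24.0, -119.0), (30.0, -19.0, -119.0), (30.0, -15.0, -120.0), (30.0, 14.0, -120.0), (29.0, 19.0, -118.0), (30.0, 23.0, 
[... 351 characters left out ...]
0.0), (10.0, -38.0, -98.0), (0.0, -37.0, -82.0), (-4.0, 37.0, -76.0), (4.0, 40.0, -88.0), (14.0, 40.0, -103.0)]
282 [(23.0, -37.0, -122.0), (16.0, -38.0, -111.0), (6.0, -38.0, -98.0), (-4.0, -37.0, -83.0), (-8.0, 37.0, -76.0), (2.0, 39.0, -91.0), (10.0, 40.0, -104.0)]
290 [(20.0, -38.0, -122.0), (14.0, -37.0, -113.0), (4.0, -38.0, -100.0), (-10.0, -38.0, -81.0), (-3.0, 40.0, -91.0), (9.0, 40.0, -106.0)]
298 [(18.0, -38.0, -123.0), (10.0, -38.0, -112.0), (-0.0, -38.0, -99.0), (-5.0, 39.0, -93.0), (6.0, 39.0, -107.0)]
top low z [-0.069 -0.064 -0.059 -0.058 -0.051 -0.045 -0.042 -0.041 -0.037 -0.036]
scene 250 [-0.038 -0.037 -0.037 -0.037 -0.036 -0.036 -0.035 -0.035 -0.034 -0.033]
293 329 97 122
```

View pics/s3c.png

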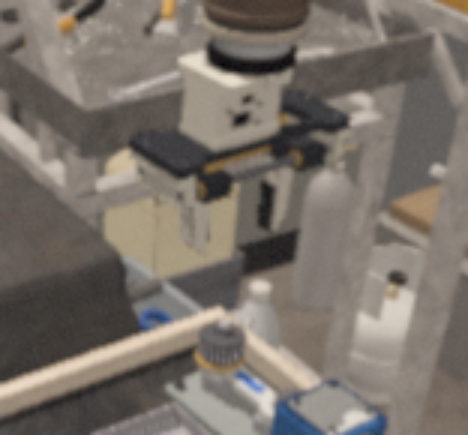

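Three views agree that the fingers really end about 35 mm short of the reported TCP. The picture shows the open fingers well above the nut. I'll go 35 mm lower everywhere.

Request:
{"api": "jog_arm", "payload": {
  "rows": [
    [[0,-0.1,-4],[0,0,0],0.8],
    [[0,-0.1,-8],[0,0,0],0.8],
    [[0,-0.1,-10.5],[0,0,0],0.8],
    [[0,-0.1,-12],[0,0,0],0.8],
    [[0,-0.1,-12.3],[0,0,0],0.8],
    [[0,-0.1,-12.3],[0,0,0],0.6],
    [[0,-0.1,-12.3],[0,0,0],0.4],
    [[0,-0.1,-12.3],[0,0,0],0.3]
  ],
  "newtons": 25
}}

```text
clock: 5.58
position: [0.5346, -0.408, 0.0234]
ee_rot: [3.061, -0.703, 0.002]
force: [0.1, 0.0, -0.5]
width: 0.524
gripper_force: 0.0
```

Request:
{"api": "jog_arm", "payload": {
  "rows": [
    [[0,0,0],[0,0,0],0.2],
    [[0,0,0],[0,0,0],0.2],
    [[0,0,0],[0,0,0],0.2]
  ]
}}

```text
clock: 5.95
position: [0.5345, -0.408, 0.0233]
ee_rot: [3.062, -0.703, 0.002]
force: [-1.1, 0.8, 6.0]
width: 0.487
gripper_force: 25.0
```

Gripped. Lift, turn 90° so that the fingers open along the tray, and carry to the tray.

Request:
{"api": "jog_arm", "payload": {
  "rows": [
    [[0,0,1],[0,0,0],0.2],
    [[0,0,4],[0,0,0],0.2],
    [[0,0,8],[0,0,0],0.2],
    [[0,0,10],[0,0,10],0.2],
    [[0,2,10],[0,0,20],0.2],
    [[0,5,10],[0,0,30],0.2],
    [[0,9,10],[0,0,40],0.2],
    [[-0.3,12.9,10],[0,0,50],0.2]
  ]
}}

```text
clock: 6.95
position: [0.531, -0.2775, 0.1228]
ee_rot: [3.07, 0.665, -0.0]
force: [0.1, -0.0, -1.1]
width: 0.492
gripper_force: 25.0
```

Request:
{"api": "jog_arm", "payload": {
  "rows": [
    [[0,0,0],[0,0,10],0.2],
    [[0,0,0],[0,0,20],0.2],
    [[0,0,0],[0,0,30],0.2],
    [[0,0,-3],[0,0,38],0.2],
    [[0,0,-6],[0,0,38],0.2],
    [[0,0,-6],[0,0,38],0.2]
  ]
}}

```text
clock: 7.7
position: [0.5291, -0.2782, 0.0608]
ee_rot: [-2.688, -1.619, 0.005]
force: [-0.9, -0.0, -1.8]
width: 0.487
gripper_force: 25.0
```

```bash
python3 - <<'E'
from h import *
np.set_printoptions(suppress=True,precision=4)
s=arm.observe();print(s['position'],s['ee_rot'],s['width'],s['gripper_force'],s['joints'],s['force'])
a=2*np.degrees(np.arctan2(s['ee_rot'][1],s['ee_rot'][0]));print('tool x yaw',a)
d=snap('wrist','w5.png')
E
```

```text
[ 0.5291 -0.2782  0.0608] [-2.6884 -1.6187  0.0045] 0.48748280856488824 24.999633813276887 [ 0.5612  0.5424 -0.2388  1.7651  0.1622  0.8578 -0.2385] [-0.8547 -0.0002 -1.8209]
tool x yaw -297.8956471036861
```

View pics/w5.png

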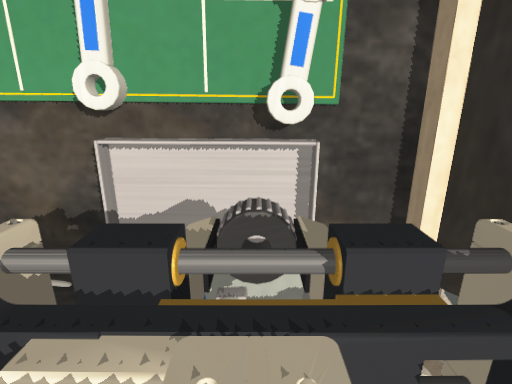

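Request:
{"api": "jog_arm", "payload": {
  "rows": [
    [[-1.2,0.6,-3],[0,0,0],0.2],
    [[-1.2,0.6,-6],[0,0,0],0.2],
    [[-1.2,0.6,-7.6],[0,0,0],0.2],
    [[-1.2,0.6,-8.3],[0,0,0],0.2],
    [[-1.2,0.6,-8.3],[0,0,0],0.2],
    [[-1.2,0.6,-8.3],[0,0,0],0.6],
    [[-1.2,0.6,-8.3],[0,0,0],0.6],
    [[-1.2,0.6,-8.3],[0,0,0],0.6]
  ]
}}

```text
clock: 8.75
position: [0.5195, -0.2729, -0.02]
ee_rot: [2.691, 1.621, 0.001]
force: [0.4, -0.1, -0.4]
width: 0.6
gripper_force: 0.0
```

Request:
{"api": "jog_arm", "payload": {
  "rows": [
    [[0,0,3],[0,0,0],0.6],
    [[0,0,8],[0,0,0],0.6],
    [[0,0,13],[0,0,-10],0.75],
    [[0,-4,15],[0,0,-20],0.75],
    [[1,-9,15],[0,0,-30],0.75],
    [[1.5,-13,15],[0,0,-40],0.75],
    [[1.5,-13.5,15],[0,0,-50],0.75],
    [[1.5,-13.5,15],[0,0,-60],0.75]
  ]
}}

```text
clock: 9.75
position: [0.5337, -0.4087, 0.1294]
ee_rot: [3.141, 0.047, -0.0]
force: [-0.1, 0.5, -0.2]
width: 0.75
gripper_force: 0.0
```

Request:
{"api": "jog_arm", "payload": {
  "rows": [
    [[0,0,0],[0,0,-10],0.75],
    [[0,0,0],[0,0,-20],0.75],
    [[0,0,0],[0,0,-27.3],0.75],
    [[0,0,0],[0,0,-27.3],0.75],
    [[0,0,0],[0,0,-27.3],0.75]
  ]
}}

```text
clock: 10.38
position: [0.5342, -0.4076, 0.1296]
ee_rot: [3.067, -0.68, 0.0]
force: [0.1, 0.4, -0.2]
width: 0.751
gripper_force: 0.0
```

```bash
python3 - <<'E'
from h import *
np.set_printoptions(suppress=True,precision=4)
s=arm.observe();print(s['position'],s['ee_rot'])
d=snap('wrist','w6.png');H=hsv(d);P=cloud(d)
b=(H[...,0]>12)&(H[...,0]<30)&(H[...,1]>80);b[:,:200]=0;b[:,320:]=0
c=big(b,(200,80,320,222));print('washer px',cv2.boundingRect(c),rect(pts(d,c[:,0])),np.nanmedian(pts(d,c[:,0])[:,2]), rect(plane(d,c[:,0],.051)))
t=snap('top','t6.png')
def mk(z0,z1,box):
    Q=cloud(t);m=(Q[...,2]>z0)&(Q[...,2]<z1);c=big(m,box);return rect(pts(t,c[:,0])),cv2.boundingRect(c)
print('nut in tray?',mk(.024,.04,(270,180,345,265)))
E
```

```text
[ 0.5342 -0.4076  0.1296] [ 3.0671 -0.6799  0.    ]
washer px (232, 162, 49, 47) (array([ 551.5, -411.7]), array([ 54. , 109.6]), 71.4) 0.05104228324858867 (array([ 532.5, -407.7]), array([49.3, 48.8]), 65.1)
nut in tray? ((array([ 520.3, -271.5]), array([46.1, 44.4]), 86.9), (301, 202, 19, 18))
```

View pics/w6.png

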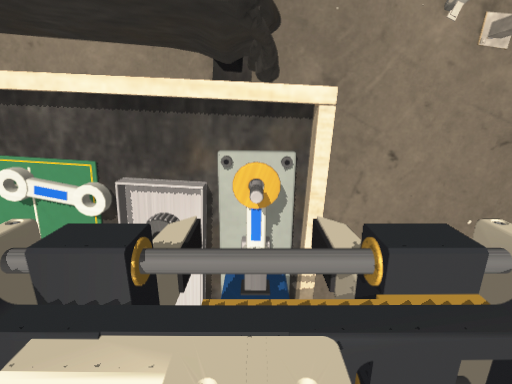

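The nut lies in the tray (163,222). The washer is at (256,185), free of the nut. Grip it across the jig's y.

Request:
{"api": "jog_arm", "payload": {
  "rows": [
    [[-0.2,0,-4],[0,0,0],0.75],
    [[-0.2,0,-8],[0,0,0],0.75],
    [[-0.2,0,-11],[0,0,0],0.75],
    [[-0.2,0,-12.2],[0,0,0],0.75],
    [[-0.2,0,-12.6],[0,0,0],0.75],
    [[-0.2,0,-12.6],[0,0,0],0.6],
    [[-0.2,0,-12.6],[0,0,0],0.4],
    [[-0.2,0,-12.6],[0,0,0],0.4]
  ],
  "newtons": 20
}}

```text
clock: 11.48
position: [0.5328, -0.4081, 0.0047]
ee_rot: [3.066, -0.684, 0.003]
force: [-0.3, 0.8, 4.4]
width: 0.524
gripper_force: 20.0
```

Request:
{"api": "jog_arm", "payload": {
  "rows": [
    [[0,0,0],[0,0,0],0.3],
    [[0,0,0],[0,0,0],0.3],
    [[0,0,0.5],[0,0,0],0.3],
    [[0,0,1],[0,0,0],0.3],
    [[0,0,1],[0,0,0],0.3]
  ]
}}

```text
clock: 12.1
position: [0.5324, -0.4079, 0.0141]
ee_rot: [3.066, -0.685, 0.001]
force: [-0.4, -0.3, 0.2]
width: 0.527
gripper_force: 20.0
```

Request:
{"api": "jog_arm", "payload": {
  "rows": [
    [[0,0,3],[0,0,0],0.3],
    [[0,0,7],[0,0,0],0.3],
    [[0,0,10],[0,0,10],0.3],
    [[-1,2,10],[0,0,20],0.3],
    [[-3,6,10],[0,0,30],0.3],
    [[-5,10,10],[0,0,40],0.3],
    [[-7,14,10],[0,0,50],0.3],
    [[-8.1,17.2,10],[0,0,60],0.3]
  ]
}}

```text
clock: 13.1
position: [0.4498, -0.2342, 0.1135]
ee_rot: [-2.995, -0.949, 0.001]
force: [0.3, 0.2, -0.5]
width: 0.529
gripper_force: 20.0
```

Request:
{"api": "jog_arm", "payload": {
  "rows": [
    [[0,0,0],[0,0,10],0.3],
    [[0,0,0],[0,0,20],0.3],
    [[0,0,-2],[0,0,27],0.3],
    [[0,0,-6],[0,0,27],0.3],
    [[0,0,-6],[0,0,27],0.3],
    [[0,0,-6],[0,0,27],0.3]
  ]
}}

```text
clock: 13.85
position: [0.4516, -0.2358, 0.0544]
ee_rot: [2.695, 1.614, 0.0]
force: [0.0, -0.5, -0.7]
width: 0.524
gripper_force: 20.0
```

Request:
{"api": "jog_arm", "payload": {
  "rows": [
    [[0,0,-4],[0,0,0],0.3],
    [[0,0,-7],[0,0,0],0.3],
    [[0,0,-8],[0,0,0],0.3],
    [[0,0,-8.3],[0,0,0],0.3],
    [[0,0,-8.3],[0,0,0],0.3],
    [[0,0,-8.3],[0,0,0],0.62],
    [[0,0,-8.3],[0,0,0],0.62],
    [[0,0,-8.3],[0,0,0],0.62]
  ]
}}

```text
clock: 14.85
position: [0.4513, -0.2358, -0.0291]
ee_rot: [2.695, 1.614, 0.0]
force: [0.2, -0.1, -0.1]
width: 0.62
gripper_force: 0.0
```

Request:
{"api": "jog_arm", "payload": {
  "rows": [
    [[0,0,3],[0,0,0],0.62],
    [[0,0,8],[0,0,0],0.62],
    [[0,0,13],[0,0,-10],0.75],
    [[-3,-2,17],[0,0,-20],0.75],
    [[-6,-4,17],[0,0,-30],0.75],
    [[-8,-5,17],[0,0,-40],0.75],
    [[-9,-6,17],[0,0,-50],0.75],
    [[-9,-7,17],[0,0,-60],0.75]
  ]
}}

```text
clock: 15.85
position: [0.36, -0.3061, 0.1407]
ee_rot: [3.141, 0.039, -0.0]
force: [0.0, 0.6, -0.2]
width: 0.755
gripper_force: 0.0
```

Request:
{"api": "jog_arm", "payload": {
  "rows": [
    [[-1,0,0],[0,0,-10],0.75],
    [[-1,0,0],[0,0,-20],0.75],
    [[-1,0,0],[0,0,-27],0.75],
    [[-1,0,0],[0,0,-27],0.75],
    [[-1,0,0],[0,0,-27],0.75]
  ]
}}

```text
clock: 16.48
position: [0.3511, -0.3056, 0.1406]
ee_rot: [-3.067, 0.68, 0.0]
force: [-0.3, 0.2, 0.1]
width: 0.752
gripper_force: 0.0
```

```bash
python3 - <<'E'
from h import *
np.set_printoptions(suppress=True,precision=4)
s=arm.observe();print(s['position'],s['ee_rot'])
d=snap('wrist','w7.png');H=hsv(d)
c=big(((H[...,0]<8)|(H[...,0]>172))&(H[...,1]>130));print('knob',cv2.boundingRect(c),rect(pts(d,c[:,0])),rect(plane(d,c[:,0],.06)),np.nanmax(pts(d,c[:,0])[:,2]))
t=snap('top','t7.png');H=hsv(t)
b=(H[...,0]>12)&(H[...,0]<30)&(H[...,1]>110);c=big(b,(270,185,338,265));print('washer',cv2.boundingRect(c),rect(plane(t,c[:,0],.008)),pts(t,c[:,0])[:,2].mean())
E
```

```text
[ 0.3511 -0.3056  0.1406] [-3.0671  0.68    0.    ]
knob (249, 185, 38, 32) (array([ 353.7, -314.5]), array([ 44.6, 134.4]), 73.5) (array([ 328.9, -309.5]), array([39. , 34.2]), 65.0) 0.33500262563697863
washer (287, 229, 18, 19) (array([ 451.5, -233.6]), array([44.3, 46.5]), 88.0) 0.008092290081501164
```

View pics/w7.png

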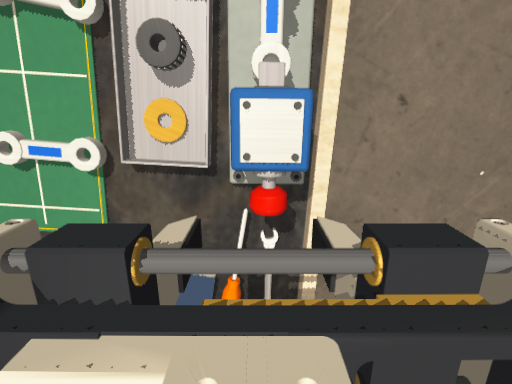

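Tray holds the nut (161,44) and washer (165,120). The red knob is at (270,200). Pinch it across y and pull.

Request:
{"api": "jog_arm", "payload": {
  "rows": [
    [[-2.1,-0.4,-4],[0,0,-0.7],0.75],
    [[-2.1,-0.4,-8],[0,0,-0.7],0.75],
    [[-2.1,-0.4,-11],[0,0,-0.7],0.75],
    [[-2.1,-0.4,-12.6],[0,0,-0.7],0.75],
    [[-2.1,-0.4,-13.1],[0,0,-0.7],0.6],
    [[-2.1,-0.4,-13.1],[0,0,-0.7],0.4],
    [[-2.1,-0.4,-13.1],[0,0,-0.7],0.3],
    [[-2.1,-0.4,-13.1],[0,0,-0.7],0.3]
  ],
  "newtons": 35
}}

```text
clock: 17.58
position: [0.3308, -0.3097, 0.0102]
ee_rot: [3.062, -0.703, 0.002]
force: [1.0, 2.0, 2.9]
width: 0.41
gripper_force: 35.0
```

Request:
{"api": "jog_arm", "payload": {
  "rows": [
    [[0,0,0],[0,0,0],0.2],
    [[0,0,0],[0,0,0],0.2],
    [[0,0,0],[0,0,0],0.2]
  ]
}}

```text
clock: 17.95
position: [0.3308, -0.3097, 0.0101]
ee_rot: [3.062, -0.703, 0.002]
force: [1.6, 2.5, 6.4]
width: 0.409
gripper_force: 35.0
```

Request:
{"api": "jog_arm", "payload": {
  "rows": [
    [[-0.5,0.25,0],[0,0,0],0.2],
    [[-1.0,0.5,0],[0,0,0],0.2],
    [[-1.5,0.73,0],[0,0,0],0.2],
    [[-1.9,0.92,0],[0,0,0],0.2],
    [[-2.2,1.07,0],[0,0,0],0.2],
    [[-2.2,1.07,0],[0,0,0],0.2],
    [[-2.2,1.07,0],[0,0,0],0.2]
  ]
}}

```text
clock: 18.82
position: [0.3091, -0.2993, 0.0101]
ee_rot: [3.062, -0.703, 0.003]
force: [2.2, 1.9, 6.0]
width: 0.407
gripper_force: 35.0
```

Request:
{"api": "jog_arm", "payload": {
  "rows": [
    [[0,0,0],[0,0,0],0.7],
    [[0,0,0],[0,0,0],0.7],
    [[0,0,0],[0,0,0],0.7],
    [[0,0,5],[0,0,0],0.7],
    [[0,0,10],[0,0,0],0.6],
    [[3,-1.5,13],[0,0,0],0.6],
    [[8,-3.9,13],[0,0,0],0.6],
    [[10,-4.8,13],[0,0,0],0.6]
  ]
}}

```text
clock: 19.82
position: [0.4107, -0.3481, 0.1399]
ee_rot: [3.061, -0.702, 0.003]
force: [-0.5, 1.4, -1.0]
width: 0.598
gripper_force: 0.0
```

```bash
python3 - <<'E'
from h import *
np.set_printoptions(suppress=True,precision=4)
s=arm.observe();print(s['position'],s['ee_rot'])
e=snap('scene','s8.png');H=hsv(e)
c=big(((H[...,0]<8)|(H[...,0]>172))&(H[...,1]>150),(325,170,400,230)); (x,y),r=cv2.minEnclosingCircle(c); print('knob',x,y,plane(e,[(x,y)],.06))
d=snap('wrist');H=hsv(d);P=cloud(d)
b=(H[...,0]>95)&(H[...,0]<125)&(H[...,1]>100)&(P[...,2]<.06)&(P[...,2]>.03);c=big(b);print('plate',cv2.boundingRect(c),rect(plane(d,c[:,0],.045)),np.nanmedian(P[b][:,2]))
E
```

```text
[ 0.4107 -0.3481  0.1399] [ 3.0614 -0.7021  0.0029]
knob 368.27777099609375 200.5 [[ 0.3076 -0.2975  0.06  ]]
plate (251, 74, 12, 40) (array([ 491.6, -388. ]), array([10.8, 36.8]), 64.3) 0.046237315119707356
```

Knob is out. Now the link at its waist.

Request:
{"api": "jog_arm", "payload": {
  "rows": [
    [[5,-2.4,0],[0,0,0],0.6],
    [[8.2,-4,0],[0,0,0],0.6],
    [[8.2,-4,-5],[0,0,0],0.6],
    [[8.2,-4,-10],[0,0,0],0.6],
    [[8.2,-4,-13.5],[0,0,0],0.6],
    [[8.2,-4,-15.2],[0,0,0],0.6],
    [[8.2,-4,-15.3],[0,0,0],0.4],
    [[8.2,-4,-15.3],[0,0,0],0.2]
  ],
  "newtons": 35
}}

```text
clock: 20.92
position: [0.4908, -0.3877, -0.012]
ee_rot: [3.061, -0.703, 0.003]
force: [-0.0, 0.7, 0.1]
width: 0.435
gripper_force: 0.0
```

Request:
{"api": "jog_arm", "payload": {
  "rows": [
    [[0,0,0],[0,0,0],0],
    [[0,0,0],[0,0,0],0],
    [[0,0,0],[0,0,0],0],
    [[0,0,0],[0,0,0],0]
  ]
}}

```text
clock: 21.42
position: [0.4908, -0.3874, -0.0123]
ee_rot: [3.061, -0.703, 0.002]
force: [-1.1, 1.3, 6.5]
width: 0.233
gripper_force: 35.0
```

Request:
{"api": "jog_arm", "payload": {
  "rows": [
    [[0,0,1],[0,0,0],0],
    [[0,0,2],[0,0,0],0],
    [[0,0,4],[0,0,0],0],
    [[0,0,7],[0,0,0],0],
    [[0,0,10],[0,0,0],0],
    [[0,0,13],[0,0,0],0],
    [[0,0,15],[0,0,0],0],
    [[0,0,15],[0,0,0],0]
  ]
}}

```text
clock: 22.42
position: [0.491, -0.3877, 0.1386]
ee_rot: [3.061, -0.703, 0.005]
force: [0.7, -0.1, -2.9]
width: 0.236
gripper_force: 35.0
```

```bash
python3 - <<'E'
from h import *
np.set_printoptions(suppress=True,precision=4)
s=arm.observe();print(s['position'],s['ee_rot'],s['width'],s['gripper_force'],s['joints'])
t=snap('top','t9.png');d=snap('wrist','w9.png')
cv2.imwrite('pics/c9.png',np.hstack([d['img'],cv2.resize(t['img'][130:300,170:400],(288,384))])[:,:,::-1])
E
```

```text
[ 0.491  -0.3877  0.1386] [ 3.0606 -0.7032  0.0052] 0.23597451101831432 34.99721646308899 [ 0.517   0.4778  0.0962  1.6463 -0.052   1.0165 -1.3928]
```

View pics/c9.png

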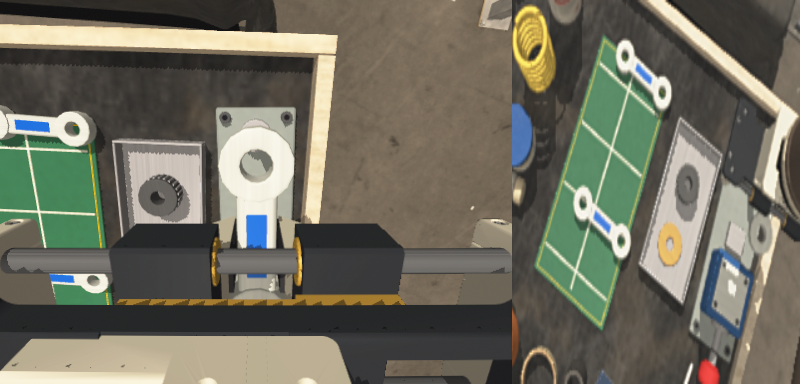

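Link is off the stud and held. The loose links are on lane 4's and lane 2's areas, so lane 3 is free. Carry there with an 87° turn.

Request:
{"api": "jog_arm", "payload": {
  "rows": [
    [[0,2,2],[0,0,10],0],
    [[0,5,2],[0,0,20],0],
    [[1,8,2],[0,0,30],0],
    [[2,12,2],[0,0,40],0],
    [[4,16,2],[0,0,50],0],
    [[5,20,2],[0,0,60],0],
    [[6,24,2],[0,0,70],0],
    [[7.5,27.3,2],[0,0,80],0]
  ]
}}

```text
clock: 23.52
position: [0.5643, -0.1121, 0.1553]
ee_rot: [-2.791, -1.438, 0.003]
force: [0.2, -0.4, -1.5]
width: 0.233
gripper_force: 35.0
```

Request:
{"api": "jog_arm", "payload": {
  "rows": [
    [[0,0,0],[0,0,7.3],0],
    [[0,0,0],[0,0,7.3],0],
    [[0,0,0],[0,0,7.3],0]
  ]
}}

```text
clock: 23.9
position: [0.5645, -0.1148, 0.1558]
ee_rot: [-2.704, -1.599, 0.002]
force: [0.2, -0.0, -1.8]
width: 0.233
gripper_force: 35.0
```

```bash
python3 - <<'E'
from h import *
np.set_printoptions(suppress=True,precision=4)
s=arm.observe();print(s['position'],2*np.degrees(np.arctan2(s['ee_rot'][1],s['ee_rot'][0])),s['gripper_force'],s['width'],s['joints'])
d=snap('wrist','w10.png')
t=snap('top');P=cloud(t)
for n,b in dict(spring=(165,125,208,172),tub=(155,173,190,207),solv=(188,92,228,140),mallet=(130,190,185,285)).items():
    m=np.zeros(P.shape[:2],bool);m[b[1]:b[3],b[0]:b[2]]=1;m&=(P[...,2]>.03)&(P[...,2]<.25);q=P[m];print(n,np.percentile(q,[2,50,98],axis=0).round(3).tolist())
E
```

```text
[ 0.5645 -0.1148  0.1558] -298.8042352050186 34.9971342086792 0.233279013411363 [ 0.341   0.4131 -0.3206  1.7199  0.1479  1.0337 -0.5332]
spring [[0.637, 0.023, 0.032], [0.68, 0.05, 0.097], [0.701, 0.068, 0.126]]
tub [[0.542, 0.043, 0.031], [0.575, 0.076, 0.063], [0.608, 0.117, 0.066]]
solv [[0.694, 0.01, 0.087], [0.699, 0.024, 0.124], [0.744, 0.031, 0.191]]
mallet [[0.348, 0.052, 0.03], [0.415, 0.103, 0.042], [0.575, 0.181, 0.088]]
```

View pics/w10.png

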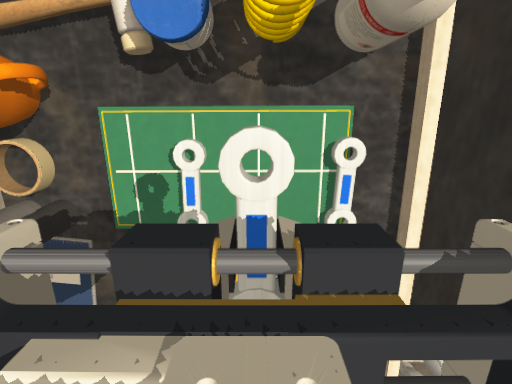

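The wrist view shows the held link over lane 3, with the cross line at row 171 and lane lines at x≈130, 194, 258 and 323. Check these points in world coordinates.

```bash
python3 - <<'E'
from h import *
np.set_printoptions(suppress=True,precision=4)
d=snap('wrist');g=d['img'].astype(int);w=(g.min(2)>150)
def cen(a,b): # along row or col peak
    return a
row=118; xs=np.nonzero(w[row,105:350])[0]+105; print('row118',xs.tolist())
row=145; xs=np.nonzero(w[row,105:350])[0]+105; print('row145',xs.tolist())
for c in(145,160,310,215): print(c,(np.nonzero(w[150:190,c])[0]+150).tolist())
E
```

```text
row118 [126, 127, 192, 193, 257, 258, 259, 323, 324, 325]
row145 [129, 130, 131, 176, 177, 178, 179, 180, 181, 182, 183, 184, 185, 186, 187, 188, 189, 190, 191, 192, 193, 194, 195, 196, 197, 198, 199, 200, 201, 224, 225, 226, 227, 228, 229, 230, 231, 232, 233, 234, 235, 236, 237, 238, 239, 240, 241, 242, 243, 244, 245, 246, 247, 248, 249, 250, 251, 252, 253, 254, 255, 256, 257, 258, 259, 260, 261, 262, 263, 264, 265, 266, 267, 268, 269, 270, 271, 272, 273, 274, 275, 276, 277, 278, 279, 280, 281, 282, 283, 284, 285, 286, 287, 288, 289, 322, 323, 337, 338, 339, 340, 341, 342, 343, 344, 345, 346, 347, 348, 349]
145 [170, 171, 172]
160 [170, 171, 172]
310 [170, 171]
215 [170, 171, 172]
```

```bash
python3 - <<'E'
from h import *
np.set_printoptions(suppress=True,precision=4)
d=snap('wrist')
Q=plane(d,[(133.4,171),(195.9,171),(258.4,171),(321,170.6)],.003);print(Q);v=Q[3]-Q[0];print(np.degrees(np.arctan2(v[1],v[0])),np.linalg.norm(v))
E
```

```text
[[ 0.4243 -0.0417  0.003 ]
 [ 0.495  -0.0803  0.003 ]
 [ 0.5655 -0.1189  0.003 ]
 [ 0.6364 -0.157   0.003 ]]
-28.532778528094717 0.24141462958315452
```

Request:
{"api": "jog_arm", "payload": {
  "rows": [
    [[0.1,-0.2,-5],[0,0,0],0],
    [[0.1,-0.2,-10],[0,0,0],0],
    [[0.1,-0.2,-14.5],[0,0,0],0],
    [[0.1,-0.2,-17],[0,0,0],0],
    [[0.1,-0.2,-18.2],[0,0,0],0],
    [[0.1,-0.2,-18.6],[0,0,0],0],
    [[0.1,-0.2,-18.6],[0,0,0],0]
  ]
}}

```text
clock: 24.98
position: [0.5668, -0.1161, -0.0287]
ee_rot: [2.7, 1.604, 0.002]
force: [-1.0, 0.8, -1.4]
width: 0.236
gripper_force: 35.0
```

Request:
{"api": "jog_arm", "payload": {
  "rows": [
    [[0,0,-0.2],[0,0,0],0],
    [[0,0,-0.2],[0,0,0],0],
    [[0,0,-0.2],[0,0,0],0.4],
    [[0,0,-0.2],[0,0,0],0.4],
    [[0,0,-0.2],[0,0,0],0.4],
    [[0,0,5],[0,0,0],0.4],
    [[0,0,10],[0,0,0],0.5],
    [[0,0,15],[0,0,0],0.6]
  ]
}}

```text
clock: 25.98
position: [0.5659, -0.1159, 0.1221]
ee_rot: [-2.701, -1.605, -0.0]
force: [1.0, 0.4, -0.8]
width: 0.56
gripper_force: 0.0
```

Request:
{"api": "jog_arm", "payload": {
  "rows": [
    [[-6,-2,2],[0,0,-10],0.6],
    [[-12,-5,2],[0,0,-20],0.4],
    [[-17,-8,2],[0,0,-30],0.2],
    [[-22,-12,2],[0,0,-40],0],
    [[-25,-15,2],[0,0,-50],0],
    [[-27,-17,2],[0,0,-60],0],
    [[-27,-17,2],[0,0,-70],0],
    [[-27,-17,2],[0,0,-80],0]
  ]
}}

```text
clock: 26.98
position: [0.2958, -0.2863, 0.1407]
ee_rot: [3.098, -0.518, 0.001]
force: [-0.5, 1.3, -0.1]
width: 0.006
gripper_force: 0.0
```

```bash
cat > links.py <<'E'
from h import *
np.set_printoptions(suppress=True,precision=4)
def links(d):
    "links on the mat by their blue plates (top .018) and the plates' directions"
    H=hsv(d);P=cloud(d);b=((H[...,0]>100)&(H[...,0]<122)&(H[...,1]>120)).astype(np.uint8);o=[]
    for c in cv2.findContours(b,0,cv2.CHAIN_APPROX_NONE)[0]:
        if cv2.contourArea(c)<12: continue
        (cx,cy),(w,h),a=cv2.minAreaRect(plane(d,c[:,0],.0175)[:,:2].astype(np.float32))
        if max(w,h)<.025 or max(w,h)>.055 or min(w,h)>.02: continue
        bx=cv2.boxPoints(((cx,cy),(w,h),a));e=max((bx[1]-bx[0],bx[2]-bx[1]),key=np.linalg.norm)
        o.append((round(cx,4),round(cy,4),round(np.degrees(np.arctan2(e[1],e[0]))%180,1),round(w,3),round(h,3)))
    return o
def mat(p):
    c=np.array([.5306,-.0976]);a=np.radians(-28.55);ex=np.array([np.cos(a),np.sin(a)]);q=np.array(p[:2])-c
    return (q@ex+.12)/.08+1, q@[-ex[1],ex[0]]
if __name__=='__main__':
    import sys
    s=arm.observe();print(s['position'],2*np.degrees(np.arctan2(s['ee_rot'][1],s['ee_rot'][0])),s['joints'][6])
    for n in sys.argv[1:]:
        d=snap(n)
        for l in links(d): print(n,l,'lane,y',np.round(mat(l),4))
E
python3 links.py top scene wrist
```

```text
[ 0.2958 -0.2863  0.1407] -18.970603926514496 -1.2620620026394904
top (0.48, -0.0943, np.float32(59.8), 0.035, 0.008) lane,y [ 1.9247 -0.0213]
top (0.5672, -0.1128, np.float32(62.0), 0.034, 0.006) lane,y [2.9927 0.0041]
top (0.6514, -0.1851, np.float32(61.6), 0.033, 0.007) lane,y [ 4.3491 -0.0191]
wrist (0.4795, -0.0959, np.float32(59.8), 0.036, 0.01) lane,y [ 1.9288 -0.0229]
```

The jig link sits in lane 3 to within about 4 mm. The link near lane 4 has shifted slightly. Now push the knob home with closed fingers.

Request:
{"api": "jog_arm", "payload": {
  "rows": [
    [[-2,0.3,0],[0,0,-7],0],
    [[-2,0.3,-4],[0,0,-7],0],
    [[-2,0.3,-8],[0,0,-7],0],
    [[-2,0.3,-12],[0,0,-7],0],
    [[-2,0.3,-13],[0,0,-7],0],
    [[-2,0.3,-13],[0,0,-7],0]
  ]
}}

```text
clock: 27.88
position: [0.2761, -0.2829, 0.0107]
ee_rot: [-3.064, 0.692, 0.001]
force: [0.2, 0.0, 0.6]
width: 0.002
gripper_force: 0.0
```

Request:
{"api": "jog_arm", "payload": {
  "rows": [
    [[0.9,-0.45,0],[0,0,0],0],
    [[1.8,-0.88,0],[0,0,0],0],
    [[2.2,-1.07,0],[0,0,0],0],
    [[2.6,-1.27,0],[0,0,0],0],
    [[3.0,-1.46,0],[0,0,0],0],
    [[3.3,-1.6,0],[0,0,0],0],
    [[3.5,-1.7,0],[0,0,0],0],
    [[3.5,-1.7,0],[0,0,0],0]
  ]
}}

```text
clock: 28.88
position: [0.3096, -0.2993, 0.0108]
ee_rot: [-3.063, 0.695, 0.005]
force: [-7.6, 3.3, 4.4]
width: 0.006
gripper_force: 4.3
```

Request:
{"api": "jog_arm", "payload": {
  "rows": [
    [[0.2,-0.1,0],[0,0,0],0],
    [[0.3,-0.15,0],[0,0,0],0],
    [[0.3,-0.15,0],[0,0,0],0]
  ]
}}

```text
clock: 29.25
position: [0.3096, -0.2992, 0.0103]
ee_rot: [-3.061, 0.696, 0.013]
force: [-15.1, 5.6, 10.5]
width: 0.0
gripper_force: 8.4
```

Request:
{"api": "jog_arm", "payload": {
  "rows": [
    [[-1,0.5,0],[0,0,0],0],
    [[-2.5,1.2,0],[0,0,0],0],
    [[-2.5,1.2,5],[0,0,0],0],
    [[-2.5,1.2,10],[0,0,0],0.4],
    [[-2.5,1.2,13],[0,0,0],0.6],
    [[-2.5,1.2,13],[0,0,0],0.6]
  ]
}}

```text
clock: 30.0
position: [0.2906, -0.2907, 0.1429]
ee_rot: [3.061, -0.695, 0.009]
force: [-0.1, 0.3, 0.3]
width: 0.277
gripper_force: 0.0
```

```bash
python3 - <<'E'
from h import *
for n,b in(('scene',(325,170,400,230)),('top',(310,265,350,310)),('wrist',None)):
    e=snap(n);H=hsv(e);c=big(((H[...,0]<8)|(H[...,0]>172))&(H[...,1]>150),b);print(n,cv2.minEnclosingCircle(c),rect(plane(e,c[:,0],.06)))
print(arm.observe()['position'])
E
```

```text
scene ((360.77777099609375, 194.22222900390625), 7.007160186767578) (array([ 330.8, -310.3]), array([52.9, 31.5]), 84.5)
top ((330.387939453125, 287.25860595703125), 8.48193359375) (array([ 331.5, -308.1]), array([39.8, 25.9]), 65.7)
wrist ((256.5, 139.0), 20.718448638916016) (array([ 329.9, -310.3]), array([38.6, 28.2]), 64.5)
[ 0.28865219 -0.2891376   0.13994278]
```

Knob is home (same pixels as at the start). Now the loose link near lane 2.

Request:
{"api": "jog_arm", "payload": {
  "rows": [
    [[2,2,0],[0,0,10],0.6],
    [[5,5,0],[0,0,20],0.6],
    [[8,8,0],[0,0,30],0.6],
    [[11,11,0],[0,0,40],0.6],
    [[14,14,0],[0,0,50],0.6],
    [[17,17,0],[0,0,60],0.6],
    [[19.1,19.4,0],[0,0,70],0.5],
    [[19.1,19.4,0],[0,0,80],0.5]
  ]
}}

```text
clock: 31.15
position: [0.481, -0.0926, 0.1391]
ee_rot: [-2.784, -1.45, 0.0]
force: [-0.3, -0.7, -0.8]
width: 0.506
gripper_force: 0.0
```

Request:
{"api": "jog_arm", "payload": {
  "rows": [
    [[0,0,0],[0,0,5.4],0.5],
    [[0,0,0],[0,0,5.4],0.5],
    [[0,0,0],[0,0,5.4],0.5]
  ]
}}

```text
clock: 31.52
position: [0.4797, -0.0956, 0.1398]
ee_rot: [-2.724, -1.563, 0.001]
force: [0.1, -0.1, -0.0]
width: 0.498
gripper_force: 0.0
```

```bash
python3 links.py wrist top; python3 - <<'E'
from h import *
d=snap('wrist','w12.png')
E
```

```text
[ 0.4797 -0.0956  0.1398] -300.3144794534207 -0.5768419424196654
wrist (0.4794, -0.0974, np.float32(59.8), 0.036, 0.01) lane,y [ 1.9366 -0.0243]
wrist (0.6511, -0.1891, np.float32(60.0), 0.036, 0.01) lane,y [ 4.3697 -0.0228]
wrist (0.5665, -0.1161, np.float32(61.6), 0.036, 0.01) lane,y [3.0047 0.0009]
wrist (0.5657, 0.0568, np.float32(149.7), 0.007, 0.044) lane,y [1.963  0.1524]
top (0.6514, -0.1851, np.float32(61.6), 0.033, 0.007) lane,y [ 4.3491 -0.0191]
```

View pics/w12.png

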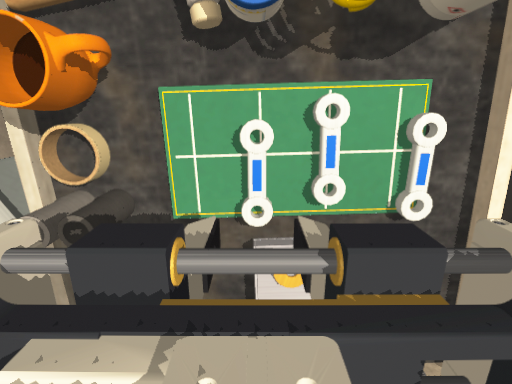

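Links in view: lane 2's with eyes at (257,136)/(258,210), the placed one at (332,111)/(328,189), and the far one, tilted, at (430,129)/(414,206). I'll cast the eye centres for better directions.

```bash
cat >> h.py <<'E'
def eyes(d,pairs,z=.019):
    for p in pairs:
        Q=plane(d,p,z); v=Q[0]-Q[1]; print((Q.mean(0)[:2]).round(4),'ang',round(float(np.degrees(np.arctan2(v[1],v[0]))),1),'len',round(float(np.linalg.norm(v)),4))
E
python3 - <<'E'
from h import *
d=snap('wrist')
eyes(d,[((257,136),(258,210)),((332,111),(328,189)),((430,129),(414,206))])
Q=plane(d,[(193,155),(401,150)],.003);print(Q)
# crossings lane1 line (190,95)-(198,212), cross line
E
```

```text
[ 0.481  -0.0967] ang 60.6 len 0.0887
[ 0.5662 -0.1151] ang 61.0 len 0.0894
[ 0.6501 -0.1875] ang 57.4 len 0.0917
[[ 0.42385091 -0.0399828   0.003     ]
 [ 0.64359006 -0.16065868  0.003     ]]
```

Request:
{"api": "jog_arm", "payload": {
  "rows": [
    [[0.1,-0.1,-5],[0,0,0],0.5],
    [[0.1,-0.1,-10],[0,0,0],0.5],
    [[0.1,-0.1,-14],[0,0,0],0.5],
    [[0.1,-0.1,-16.4],[0,0,0],0.5],
    [[0.1,-0.1,-16.9],[0,0,0],0.5],
    [[0.1,-0.1,-16.9],[0,0,0],0.2],
    [[0.1,-0.1,-16.9],[0,0,0],0.1],
    [[0.1,-0.1,-16.9],[0,0,0],0.1]
  ],
  "newtons": 30
}}

```text
clock: 32.72
position: [0.4816, -0.0965, -0.0275]
ee_rot: [2.722, 1.566, 0.002]
force: [-0.5, 0.3, 5.6]
width: 0.235
gripper_force: 30.0
```

Request:
{"api": "jog_arm", "payload": {
  "rows": [
    [[0,0,0],[0,0,0],0],
    [[0,0,0],[0,0,0],0],
    [[0,0,0],[0,0,0],0]
  ]
}}

```text
clock: 33.1
position: [0.4816, -0.0966, -0.0276]
ee_rot: [2.722, 1.566, 0.001]
force: [-3.1, 0.3, 7.1]
width: 0.242
gripper_force: 30.0
```

Request:
{"api": "jog_arm", "payload": {
  "rows": [
    [[0,0,1],[0,0,0],0],
    [[0,0,2],[0,0,0],0],
    [[0.7,0.9,2],[0,0,0.8],0],
    [[1.4,1.8,2],[0,0,1.6],0],
    [[1.4,1.8,2],[0,0,1.6],0],
    [[1.4,1.8,1],[0,0,1.6],0],
    [[1.4,1.8,0],[0,0,1.6],0],
    [[1.4,1.8,0],[0,0,1.6],0]
  ]
}}

```text
clock: 34.1
position: [0.4944, -0.0788, -0.0294]
ee_rot: [-2.701, -1.604, 0.002]
force: [0.5, 0.3, -2.8]
width: 0.239
gripper_force: 30.0
```

Request:
{"api": "jog_arm", "payload": {
  "rows": [
    [[0,0,0],[0,0,0],0.45],
    [[0,0,0],[0,0,0],0.45],
    [[0,0,0],[0,0,0],0.45],
    [[0,0,5],[0,0,0],0.45],
    [[0,0,10],[0,0,0],0.5],
    [[0,0,16],[0,0,0],0.5],
    [[4,-3,17],[0,0,0],0.5],
    [[8,-5,17],[0,0,0],0.5]
  ]
}}

```text
clock: 35.1
position: [0.577, -0.1303, 0.1439]
ee_rot: [2.699, 1.601, 0.004]
force: [0.9, -0.7, -0.3]
width: 0.5
gripper_force: 0.0
```

Request:
{"api": "jog_arm", "payload": {
  "rows": [
    [[4,-3,0],[0,0,-3],0.5],
    [[7,-5.5,0],[0,0,-3],0.5],
    [[7,-5.5,0],[0,0,-3],0.5],
    [[7,-5.5,0],[0,0,-3],0.5]
  ]
}}

```text
clock: 35.6
position: [0.6445, -0.1828, 0.1411]
ee_rot: [-2.741, -1.533, 0.001]
force: [0.0, 0.7, -0.3]
width: 0.497
gripper_force: 0.0
```

```bash
python3 links.py wrist scene top; python3 - <<'E'
from h import *
d=snap('wrist','w13.png')
E
```

```text
[ 0.6445 -0.1828  0.1411] -301.54755993749245 -0.5033390321458903
wrist (0.6502, -0.1886, np.float32(58.7), 0.036, 0.01) lane,y [ 4.3568 -0.0228]
wrist (0.4924, -0.0806, np.float32(61.3), 0.036, 0.01) lane,y [ 1.979  -0.0033]
wrist (0.566, -0.1156, np.float32(61.6), 0.037, 0.01) lane,y [2.9962 0.0011]
top (0.4946, -0.0771, np.float32(62.3), 0.035, 0.007) lane,y [1.9823 0.0008]
top (0.5675, -0.1123, np.float32(62.0), 0.033, 0.006) lane,y [2.993  0.0047]
```

View pics/w13.png

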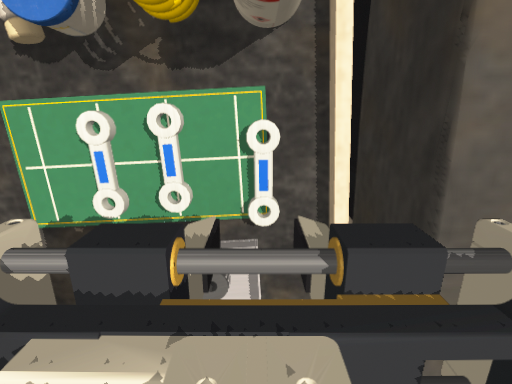

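Both placed links are near their crossings. The last one has its eyes at (263,136)/(263,211). Check the heights beyond the wall where the gripper body will reach.

```bash
python3 - <<'E'
from h import *
np.set_printoptions(suppress=True,precision=3)
d=snap('wrist');P=cloud(d)
eyes(d,[((263,136),(263,211))])
a=np.radians(-28.5);ex=np.array([np.cos(a),np.sin(a)])
for r in(140,180,215):
    for c in(300,325,335,345,352,360,380,420,480): q=P[r,c];print(r,c,q,round(float((q[:2]-[.65,-.188])@ex),3))
E
```

```text
[ 0.651 -0.188] ang 58.9 len 0.0905
140 300 [ 0.709 -0.178  0.003] 0.047
140 325 [ 0.735 -0.194  0.001] 0.077
140 335 [ 0.741 -0.195  0.024] 0.083
140 345 [ 0.75  -0.2    0.025] 0.094
140 352 [ 0.885 -0.349 -0.512] 0.283
140 360 [ 0.799 -0.247 -0.108] 0.159
140 380 [ 0.805 -0.242 -0.04 ] 0.162
140 420 [ 0.81  -0.234  0.052] 0.162
140 480 [ 0.836 -0.244  0.095] 0.19
180 300 [ 0.685 -0.222  0.001] 0.047
180 325 [ 0.712 -0.237  0.003] 0.078
180 335 [ 0.72  -0.236  0.024] 0.084
180 345 [ 0.73  -0.242  0.024] 0.096
180 352 [ 0.802 -0.399 -0.355] 0.234
180 360 [ 0.769 -0.302 -0.098] 0.159
180 380 [ 0.779 -0.288 -0.029] 0.161
180 420 [ 0.79  -0.268  0.061] 0.162
180 480 [ 0.824 -0.279  0.095] 0.196
215 300 [ 0.662 -0.263  0.001] 0.046
215 325 [ 0.69 -0.28 -0.  ] 0.079
215 335 [ 0.7   -0.275  0.023] 0.086
215 345 [ 0.71  -0.281  0.025] 0.097
215 352 [ 0.749 -0.436 -0.26 ] 0.205
215 360 [ 0.741 -0.351 -0.087] 0.158
215 380 [ 0.755 -0.328 -0.019] 0.159
215 420 [ 0.773 -0.3    0.068] 0.161
215 480 [ 0.813 -0.312  0.095] 0.202
```

Clear (bench begins 160 mm away). Grip the last link.

Request:
{"api": "jog_arm", "payload": {
  "rows": [
    [[0.6,-0.5,-5],[0,0,0.4],0.5],
    [[0.6,-0.5,-10],[0,0,0.4],0.5],
    [[0.6,-0.5,-14],[0,0,0.4],0.5],
    [[0.6,-0.5,-16.4],[0,0,0.4],0.5],
    [[0.6,-0.5,-17],[0,0,0.4],0.5],
    [[0.6,-0.5,-17],[0,0,0.4],0.2],
    [[0.6,-0.5,-17],[0,0,0.4],0.1],
    [[0.6,-0.5,-17],[0,0,0.4],0.1]
  ]
}}

```text
clock: 36.85
position: [0.6518, -0.1885, -0.0272]
ee_rot: [2.736, 1.542, 0.002]
force: [-2.0, 0.2, 3.7]
width: 0.235
gripper_force: 30.0
```

Request:
{"api": "jog_arm", "payload": {
  "rows": [
    [[0,0,0],[0,0,0],0],
    [[0,0,0],[0,0,0],0],
    [[0,0,0],[0,0,0],0]
  ]
}}

```text
clock: 37.22
position: [0.6518, -0.1886, -0.0272]
ee_rot: [2.736, 1.542, 0.002]
force: [-1.5, 0.1, 7.0]
width: 0.236
gripper_force: 30.0
```

Request:
{"api": "jog_arm", "payload": {
  "rows": [
    [[0,0,1],[0,0,0],0],
    [[0,0,2],[0,0,0],0],
    [[-0.5,1.1,2],[0,0,1.3],0],
    [[-1,2.2,2],[0,0,2.7],0],
    [[-1.5,3.2,2],[0,0,2.7],0],
    [[-1.5,3.2,2],[0,0,2.7],0],
    [[-1.5,3.2,0.8],[0,0,2.7],0],
    [[-1.5,3.2,-0.1],[0,0,2.7],0]
  ]
}}

```text
clock: 38.22
position: [0.6361, -0.157, -0.0292]
ee_rot: [2.7, 1.606, -0.001]
force: [-14.0, 2.6, 45.5]
width: 0.231
gripper_force: 30.0
```

Request:
{"api": "jog_arm", "payload": {
  "rows": [
    [[0,0,0],[0,0,0],0],
    [[0,0,0],[0,0,0],0.45],
    [[0,0,0],[0,0,0],0.45],
    [[0,0,0],[0,0,0],0.45],
    [[0,0,5],[0,0,0],0.45],
    [[0,0,10],[0,0,0],0.5],
    [[-4,-4,16],[0,0,0],0.5],
    [[-9,-6,17],[0,0,0],0.5]
  ]
}}

```text
clock: 39.22
position: [0.555, -0.2138, 0.1402]
ee_rot: [2.696, 1.606, 0.006]
force: [-0.7, -1.4, 0.1]
width: 0.502
gripper_force: 0.0
```

Request:
{"api": "jog_arm", "payload": {
  "rows": [
    [[-3,-3,3],[0,0,0],0.5],
    [[-5,-6,3],[0,0,0],0.5],
    [[-7,-10,3],[0,0,0],0.5],
    [[-7,-10,3],[0,0,0],0.5],
    [[-7,-10,3],[0,0,0],0.5]
  ]
}}

```text
clock: 39.85
position: [0.4834, -0.3126, 0.1675]
ee_rot: [-2.699, -1.606, -0.001]
force: [0.8, 0.9, 0.0]
width: 0.502
gripper_force: 0.0
```

```bash
python3 links.py wrist scene top; python3 - <<'E'
from h import *
d=snap('wrist','w14.png');t=snap('top')
H=hsv(t);c=big(((H[...,0]<8)|(H[...,0]>172))&(H[...,1]>150),(310,265,350,310));print('knob',rect(plane(t,c[:,0],.06)))
w=cv2.resize(d['img'],(400,300));u=cv2.resize(t['img'][70:320,120:400],(400,357));im=np.zeros((357,800,3),np.uint8);im[:300,:400]=w;im[:,400:]=u;cv2.imwrite('pics/f.png',im[:,:,::-1])
E
```

```text
[ 0.4834 -0.3126  0.1675] -298.4859800125369 -0.1485611630251358
top (0.4946, -0.0771, np.float32(62.3), 0.035, 0.007) lane,y [1.9823 0.0008]
top (0.5672, -0.1128, np.float32(62.0), 0.034, 0.006) lane,y [2.9927 0.0041]
top (0.6365, -0.1539, np.float32(61.7), 0.034, 0.007) lane,y [3.9991 0.0012]
knob (array([ 331.7, -308. ]), array([38.6, 24.5]), 62.4)
```

View pics/f.png

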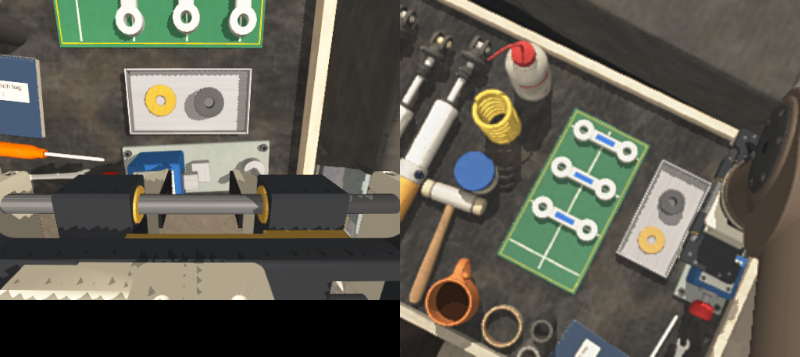

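All three links sit straight in lanes 2, 3 and 4 (top-view crop at (605,140), (582,182), (563,215)). The nut and washer are in the tray, the knob is home, and the bystanders are in place.

```bash
python3 -c "
from cell import arm
print(arm.sign_off())"
```

```text
the job is handed in; nothing more can be done
None
```

The job is handed in (no verdict came back): the nut and washer are in the tray, the knob is home, and the jig link and both loose links lie in lanes 2, 3 and 4, within about 5 mm and 2° of target by the cameras.

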